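# Put the cheese tray away in its ripening box

### The arm

A 7-joint arm with a two-finger parallel gripper is mounted at the origin on the work surface. World frame = base frame: x ahead of the robot, y to its left, z up, the work surface at z = 0. Lengths are in m, angles in rad, forces in N, time in s.
With the tool pointing down it reaches from about 0.425 to 0.925 m from the base axis. Payload 6.8 kg.
Tool frame: the origin (TCP) lies between the finger pads; the fingertips stand finger_overhang ahead of it and the grasp point (between the pads) lies 6 mm ahead of it (finger_overhang is the distance from the TCP to the fingertips, in m); z points along the fingers, y is the line along which they close (so a half turn about z gives the same grasp; the last joint's range is limited). The gripper opens to 85 mm and grips with 20 to 120 N. Pads are 22 mm wide; open, the fingers measure 114 mm over their backs; the gripper's body (76 mm by 85 mm) begins 54 mm behind the grasp point. The pads swing forward as they close: fully open they stand 13 mm farther back than shut.
Start: joints at [-1.421, 0.477, 0.022, 1.555, -0.011, 1.109, -0.083], TCP at [0.172, 0.653, 0.23] pointing down, gripper open.
Joint ranges: [-2.96, 2.96], [-0.34, 2.1], [-1.41, 1.46], [0.24, 2.44], [-1.37, 4.51], [0.17, 1.92], [-2.96, 2.96]. Speed limits (rad/s): [2.39, 2.39, 3.14, 3.14, 3.14, 3.14, 3.14].

### API

Orientations are given as a unit quaternion [w, x, y, z].
In Python, from station import * gives the robot as it stands.
- The arm moves only by the tool drive_tool, never from a script. Its argument "increments" is a list of rows, each an object of numbers: "claw": the finger opening in m, from 0 to 0.0854; "dx", "dy", "dz": the shift along the tool's x, y, z in m; "wx", "wy", "wz": the turn, a rotation vector about the tool's x, y, z in degrees. A call has 1 to 20 rows; each row shifts and turns the commanded pose from where the row before left it, along the tool's axes as they then stand; what a row does not reach is not made up. A row lasts 1/8 s, in which the tool goes at most 62.5 mm and 10.7 degrees, less where a joint would pass 70% of its speed; a pose out of reach is approached as far as the arm can. A call with a gripper value outside its range is refused whole. The fingers move at their own pace and stop on an object; "newtons" is the grip in N (left out, the last holds). Time passes only in rows, so rows that do not move let the fingers close. It gives the time, the measured TCP pose, the force, the opening and the grip force at its end, in the units of the state.
- get_obs(): the state, without advancing time (a new reading comes with each control period).
- read_camera(name): name is "scene" or "top" or "wrist"; returns (picture, depth): 420x560x3 uint8, red, green, blue; 420x560 float32, m along the optical axis (not along the pixel's ray), 0 where there is no reading.
- calibration(name): a dict with "intrinsics" (3x3 intrinsics, pixels), "R" (3x3) and "t" (3): a world point X has camera coordinates R X + t; the wrist camera has in their place "mount" (4x4, takes a point from camera to tool coordinates, whose origin is the TCP and whose axes are the flange's). Camera axes: x right, y down, z forward; pixel columns grow to the right and rows downward; lengths in m; the calibration is good to about 2 mm. A picture is of the moment at which its call begins: read the wrist's pose just before it. calibration takes no time and is no camera call.
- hand_in(): hands the job in; it is judged then, once.
The state is a dict: "t": time; "q": joint angles; "joint_vel": joint speeds; "joint_torque": joint torques, N m; "eef_pos": TCP position; "tool_rot": TCP orientation; "contact_force": force on the tool from outside, world axes, zero at the start; "torque": the same for the moment, N m; "gripper_width": opening from 0.0 (shut) to 1.0 (fully open); "grasp_force": force on a finger pad.
Only numpy, scipy, OpenCV 4.12 (cv2) and the standard library are available. Lean on these libraries where they do the work, as an engineer would, in place of code of your own. Each camera call takes 0.05 s, during which the arm holds its last target. There are 200 camera calls.

### The job

With the fingertips, gently push the pulled-out tray that holds the cheeses fully home into its ripening box, then push the blue vent slide on that same box's roof fully shut. Do not touch or lift the cheeses, do not slam the tray, and leave the box with the empty tray and the things standing around as they are.

Things in the scene. Friction and masses are not known exactly. Their poses are not given: they have to be found in the camera images.
- loaded_cabinet: Fixed grey countertop ripening box whose tray holds the four cheeses, 240 deep (x) x 190 wide (y) x 130 high, open at the front. Origin: centre of its underside, on the work surface; its own x axis points into the box away from the open front (front edge at x = -120), y to the left seen from the front, z up. Its yaw varies by up to 0.15 rad. Two aluminium guide rails run along y on the roof, 7 high, at x = -94 and x = +14.
- loaded_tray (a joint): How far its tray is pulled out, in m: 0 = fully home (panel against the front edge of the box, hard stop), starts 0.07 to 0.11, grows as the tray slides out along the box's -x. Plain slide, no latch or spring; about 2 N of friction, stays where it is left.
- loaded_tray_front (a point): Middle of the outer (robot-side) face of the tray's white front panel, 20 below the panel's top edge; moves with the tray. The panel is 184 wide, 14 thick and 98 high, its top edge 114 above the work surface. Axes as the box's. A blue pull lip sticks out 16 from the face only at the very bottom, 19 to 25 above the work surface. Pushing this face along the box's +x shuts the tray.
- loaded_vent (a joint): How far its blue vent slide on the roof is open, in m: 0 = shut (covers the 80 x 75 opening in the left half of the roof; hard stop), starts 0.045 to 0.072, grows as it slides along the box's -y. No latch or spring; about 1.2 N of friction, stays where it is left.
- loaded_vent_tab (a point): Middle of the face, looking to the box's -y, of the upright yellow tab on the vent slide; moves with the slide. The tab is 30 (x) x 8 (y) x 26 high, standing 134 to 160 above the work surface on a flat blue plate 100 x 88 x 4 whose -y edge is 4 beyond the tab's face (towards -y). Axes as the box's. Pushing this face along the box's +y shuts the vent.
- empty_cabinet: Fixed grey countertop ripening box whose tray is empty, otherwise the same as the other one, 240 deep (x) x 190 wide (y) x 130 high, open at the front. Origin: centre of its underside, on the work surface; its own x axis points into the box away from the open front (front edge at x = -120), y to the left seen from the front, z up. Its yaw varies by up to 0.15 rad. Two aluminium guide rails run along y on the roof, 7 high, at x = -94 and x = +14.
- empty_tray (a joint): How far its tray is pulled out, in m: 0 = fully home (panel against the front edge of the box, hard stop), starts 0.07 to 0.11, grows as the tray slides out along the box's -x. Plain slide, no latch or spring; about 2 N of friction, stays where it is left.
- empty_tray_front (a point): Middle of the outer (robot-side) face of the tray's white front panel, 20 below the panel's top edge; moves with the tray. The panel is 184 wide, 14 thick and 98 high, its top edge 114 above the work surface. Axes as the box's. A blue pull lip sticks out 16 from the face only at the very bottom, 19 to 25 above the work surface. Pushing this face along the box's +x shuts the tray.
- empty_vent (a joint): How far its blue vent slide on the roof is open, in m: 0 = shut (covers the 80 x 75 opening in the left half of the roof; hard stop), starts 0.045 to 0.072, grows as it slides along the box's -y. No latch or spring; about 1.2 N of friction, stays where it is left.
- empty_vent_tab (a point): Middle of the face, looking to the box's -y, of the upright yellow tab on the vent slide; moves with the slide. The tab is 30 (x) x 8 (y) x 26 high, standing 134 to 160 above the work surface on a flat blue plate 100 x 88 x 4 whose -y edge is 4 beyond the tab's face (towards -y). Axes as the box's. Pushing this face along the box's +y shuts the vent.
- cheese0: Loose white round cheese, 60 in diameter, 26 high, 90 g, lying flat on the wire tray (26 above the work surface); two stand in the front row behind the panel (0 to 50 gap), two behind them. Origin: centre of its underside.
- cheese1: Loose white round cheese, 60 in diameter, 26 high, 90 g, lying flat on the wire tray (26 above the work surface); two stand in the front row behind the panel (0 to 50 gap), two behind them. Origin: centre of its underside.
- cheese2: Loose white round cheese, 60 in diameter, 26 high, 90 g, lying flat on the wire tray (26 above the work surface); two stand in the front row behind the panel (0 to 50 gap), two behind them. Origin: centre of its underside.
- cheese3: Loose white round cheese, 60 in diameter, 26 high, 90 g, lying flat on the wire tray (26 above the work surface); two stand in the front row behind the panel (0 to 50 gap), two behind them. Origin: centre of its underside.
- mould: Loose white plastic cheese mould (open cup), 72 in diameter, 70 high, standing beside the boxes. Origin: centre of its underside.
- jar: Loose closed jar with a yellow cap, 64 in diameter, 90 high, standing beside the boxes. Origin: centre of its underside.
- brush: Loose hand brush lying along its x axis beside the boxes. Origin: centre of its underside.

How it is judged:
On the way, in this order (a step that is already met when the one before it is completed fails the run):
1. the tray with the cheeses is fully home (within 6 mm) while the vent is still open (value of joint loaded_tray below 0.006 m and value of joint loaded_vent above 0.03 m), for 0.2 s.
2. the vent slide of that box is shut (within 6 mm), the tray still home (value of joint each of loaded_vent, loaded_tray below 0.006 m), for 0.2 s.
At the end, for the whole second after the job is handed in: The cheese tray is home and its vent slide shut, each within 6 mm; all four cheeses lie flat and at rest on that tray; the empty box's tray and vent are within 12 mm of where they were, and mould, jar and brush within 30 mm (all of step 2 and angle between each of cheese0, cheese1, cheese2, cheese3's own z axis and vertical below 0.35 rad and height (world z) of cheese0 between 0.02 and 0.036 m and linear speed of each of cheese0, cheese1, cheese2, cheese3 below 0.01 m/s and x of cheese0 in the frame of loaded_cabinet between -0.125 and 0.1 m and y of cheese0 in the frame of loaded_cabinet between -0.08 and 0.08 m and height (world z) of cheese1 between 0.02 and 0.036 m and x of cheese1 in the frame of loaded_cabinet between -0.125 and 0.1 m and y of cheese1 in the frame of loaded_cabinet between -0.08 and 0.08 m and height (world z) of cheese2 between 0.02 and 0.036 m and x of cheese2 in the frame of loaded_cabinet between -0.125 and 0.1 m and y of cheese2 in the frame of loaded_cabinet between -0.08 and 0.08 m and height (world z) of cheese3 between 0.02 and 0.036 m and x of cheese3 in the frame of loaded_cabinet between -0.125 and 0.1 m and y of cheese3 in the frame of loaded_cabinet between -0.08 and 0.08 m and distance of each of empty_tray_front, empty_vent_tab from where it was at the start of the episode below 0.012 m and distance of each of mould, jar, brush from where it was at the start of the episode below 0.03 m); the robot touches nothing.
It fails at once if the cheese tray is slammed: it shuts faster than 0.3 m/s (velocity of joint loaded_tray below -0.3 m/s).
It fails at once if a cheese is lifted or knocked over (height (world z) of any of cheese0, cheese1, cheese2, cheese3 above 0.045 m or angle between any of cheese0, cheese1, cheese2, cheese3's own z axis and vertical above 0.5 rad).
It fails at once if the robot touches a cheese (contact force between any of the arm, the fingers and cheese0 above 0.3 N or contact force between any of the arm, the fingers and cheese1 above 0.3 N or contact force between any of the arm, the fingers and cheese2 above 0.3 N or contact force between any of the arm, the fingers and cheese3 above 0.3 N).
It fails at once if the empty box's tray or vent is moved by more than 12 mm (distance of any of empty_tray_front, empty_vent_tab from where it was at the start of the episode above 0.012 m).
It fails at once if mould, jar or brush is lifted, knocked over or moved by more than 30 mm (distance of any of mould, jar, brush from where it was at the start of the episode above 0.03 m or angle between any of mould, jar's own z axis and vertical above 0.4 rad).
It also fails if it takes over 48 s, if anything falls off the work surface, if the arm or the gripper's body presses on something with over 40 N, if the wrist force passes 120 N, or if a joint passes its speed limit or range.

## Working session

There is one attempt and no reset: what is moved stays moved. The work goes in short steps, Python scripts to look and compute and a tool call to move; the robot and the scene stay as the last step left them, time stands still between calls to the robot, and variables do not carry over. Pictures are saved under pics/ and viewed, at most 10 in all, crops included, and the job is handed in when it is done.

Besides the shell and the picture viewer there is one more tool, called after ">>>" as name([rows], argument=value, ...), one row to a line, values as JSON. drive_tool: Moves the arm, as the interface text tells. Its arguments: {"type":"object","properties":{"increments":{"type":"array","items":{"type":"object","properties":{"claw":{"type":"number"},"dx":{"type":"number"},"dy":{"type":"number"},"dz":{"type":"number"},"wx":{"type":"number"},"wy":{"type":"number"},"wz":{"type":"number"}}}},"newtons":{"type":"number"}},"required":["increments"]}

```bash
mkdir -p pics; python3 - <<'E'
from station import *
import cv2,numpy as np
o=get_obs();print({k:np.round(v,3) for k,v in o.items()})
try: print(finger_overhang)
except Exception as e: print(e)
for n in("scene","top"):
    p,d=read_camera(n);cv2.imwrite(f"pics/{n}.png",p[:,:,::-1]);np.savez(f"{n}.npz",p=p,d=d,**calibration(n))
    c=calibration(n);print(n,c)
E
```

```text
{'t': np.float64(0.0), 'q': array([-1.421,  0.478,  0.022,  1.556, -0.011,  1.109, -0.083]), 'joint_vel': array([ 0.   , -0.001,  0.001,  0.002,  0.002, -0.   , -0.002]), 'joint_torque': array([-0.0000e+00, -5.9646e+01,  1.6080e+00, -2.8120e+01,  1.2000e-02,
        9.0000e-03,  0.0000e+00]), 'eef_pos': array([0.172, 0.652, 0.229]), 'tool_rot': array([-0.   ,  0.129,  0.992, -0.001]), 'contact_force': array([-1.2  , -0.454,  0.704]), 'torque': array([0.069, 0.012, 0.049]), 'grasp_force': np.float64(0.0), 'gripper_width': np.float64(0.999)}
0.025
scene {'intrinsics': array([[492.23846498,   0.        , 279.38842875],
       [  0.        , 492.23846498, 207.33539529],
       [  0.        ,   0.        ,   1.        ]]), 'R': array([[-0.53078085,  0.84746009,  0.00911502],
       [ 0.67726954,  0.43060362, -0.59656223],
       [-0.50948764, -0.31047048, -0.80251506]]), 't': array([ 0.28363729, -0.31487249,  1.54374776])}
top {'intrinsics': array([[467.48782355,   0.        , 281.38850817],
       [  0.        , 467.48782355, 214.95738981],
       [  0.        ,   0.        ,   1.        ]]), 'R': array([[ 0.04423752, -0.99901477,  0.00353986],
       [-0.97699248, -0.04400179, -0.20868524],
       [ 0.2086354 ,  0.0057733 , -0.97797645]]), 't': array([-0.00867576,  0.56667641,  1.09428142])}
```

View pics/scene.png

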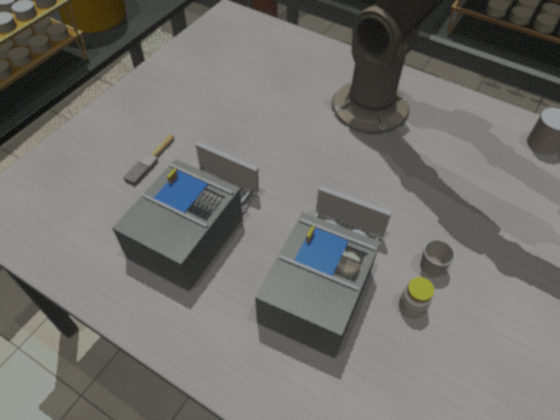

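View pics/top.png

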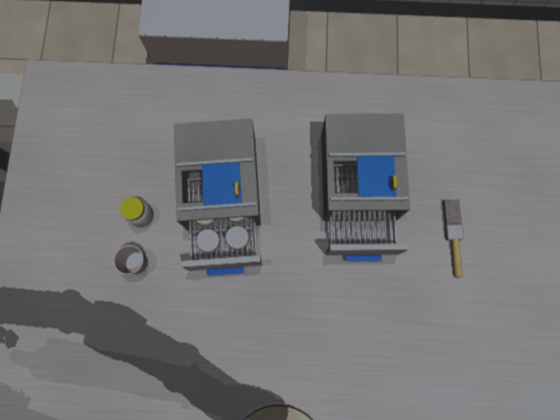

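The top view shows the loaded box on the left: cheeses at (207,240) and (237,237), panel edge at rows 260–263, yellow tab at (237,188). The empty box is on the right, the mould and jar are left of the loaded box, and the brush is on the far right.

```bash
python3 - <<'E'
import numpy as np,cv2
def cloud(n):
    f=np.load(n+".npz");d=f["d"];K=f["intrinsics"];v,u=np.mgrid[:420,:560]
    c=np.stack([(u-K[0,2])/K[0,0]*d,(v-K[1,2])/K[1,1]*d,d],-1)
    return f["p"].astype(int),(c-f["t"])@f["R"],d,u,v
p,X,d,u,v=cloud("top")
R=(u>165)&(u<268)&(v>110)&(v<280)&(d>0)
roof=R&(abs(X[...,2]-.131)<.006)&(v<225)
r=cv2.minAreaRect((X[roof][:,:2]*1000).astype(np.float32));print("roof",r,cv2.boxPoints(r))
pan=R&(abs(X[...,2]-.114)<.006)&(v>250)
r=cv2.minAreaRect((X[pan][:,:2]*1000).astype(np.float32));print("panel",r,cv2.boxPoints(r),np.median(X[pan][:,2]))
yel=R&(p[...,0]-p[...,2]>70)&(p[...,1]>100)
q=X[yel];print("tab",len(q),q.mean(0),q.min(0),q.max(0)); t=q[q[:,2]>.152];print(len(t),t.mean(0),t.min(0),t.max(0))
blue=R&(p[...,2]-p[...,0]>70)&(X[...,2]>.12)
r=cv2.minAreaRect((X[blue][:,:2]*1000).astype(np.float32));print("blue",r,cv2.boxPoints(r),np.median(X[blue][:,2]))
p,X,d,u,v=cloud("scene")
R=(u>250)&(u<400)&(v>180)&(v<360)&(d>0)
yel=R&(p[...,0]-p[...,2]>70)&(p[...,1]>100)
q=X[yel];print("scene tab",len(q),q.mean(0),q.min(0),q.max(0))
pan=R&(abs(X[...,2]-.114)<.005)&(X[...,0]<.63)
r=cv2.minAreaRect((X[pan][:,:2]*1000).astype(np.float32));print("panel",r,cv2.boxPoints(r))
roof=R&(abs(X[...,2]-.131)<.005)&(X[...,0]>.6)
r=cv2.minAreaRect((X[roof][:,:2]*1000).astype(np.float32));print("roof",r,cv2.boxPoints(r))
E
```

```text
roof ((659.0999755859375, 178.41346740722656), (242.05393981933594, 190.36585998535156), 6.774884223937988) [[527.6895  258.65436]
 [550.14667  69.61778]
 [790.51044  98.17258]
 [768.0533  287.20917]]
panel ((442.21917724609375, 151.71380615234375), (14.618020057678223, 182.44384765625), 6.714154243469238) [[424.29498 241.45558]
 [445.6256   60.26296]
 [460.14337  61.97203]
 [438.81274 243.16466]] 0.11440883620545597
tab 30 [0.60397082 0.12180201 0.16059346] [0.59096534 0.11877092 0.1556991 ] [0.61616931 0.12497835 0.16459679]
30 [0.60397082 0.12180201 0.16059346] [0.59096534 0.11877092 0.1556991 ] [0.61616931 0.12497835 0.16459679]
blue ((620.0184326171875, 160.26492309570312), (99.1953125, 87.05359649658203), 6.77002477645874) [[565.6355  197.64143]
 [575.8977  111.19483]
 [674.40137 122.88841]
 [664.13916 209.33502]] 0.13479872600639248
scene tab 23 [0.60581024 0.12168455 0.16010904] [0.59349634 0.11854898 0.15608332] [0.6189099  0.12525105 0.16338812]
panel ((532.1299438476562, 165.2432861328125), (200.6673126220703, 184.96319580078125), 7.518808841705322) [[420.5576   243.80089 ]
 [444.76035   60.42802 ]
 [643.7023    86.685684]
 [619.4995   270.05856 ]]
roof ((684.0245361328125, 180.5352020263672), (190.06349182128906, 190.90267944335938), 6.612221717834473) [[578.6338  264.4088 ]
 [600.6161   74.77596]
 [789.4153   96.66159]
 [767.433   286.29443]]
```

>>> drive_tool([
  {"claw":0,"wz":-7.2},
  {"wz":-7.2},
  {"wz":-7.1},
  {"dx":-0.0125,"dy":-0.0375},
  {"dx":-0.0125,"dy":-0.0375},
  {"dx":-0.0125,"dy":-0.0375},
  {"dx":-0.0125,"dy":-0.0375},
  {"dx":-0.0125,"dy":-0.0375},
  {"dx":-0.0125,"dy":-0.0375},
  {"dx":-0.0125,"dy":-0.0375},
  {"dx":-0.0125,"dy":-0.0375},
  {"dx":-0.0125,"dy":-0.0375},
  {"dx":-0.0125,"dy":-0.0375},
  {"dx":-0.0125,"dy":-0.0375},
  {"dx":-0.0125,"dy":-0.0375},
  {"dx":-0.0125,"dy":-0.0375},
  {"dx":-0.0125,"dy":-0.0375},
  {},
])

```text
schema error: expected keys claw, dx, dy, dz, wx, wy, wz
```

>>> drive_tool([
  {"claw":0,"dx":0,"dy":0,"dz":0,"wx":0,"wy":0,"wz":-7.2},
  {"claw":0,"dx":0,"dy":0,"dz":0,"wx":0,"wy":0,"wz":-7.2},
  {"claw":0,"dx":0,"dy":0,"dz":0,"wx":0,"wy":0,"wz":-7.1},
  {"claw":0,"dx":-0.0125,"dy":-0.0375,"dz":0,"wx":0,"wy":0,"wz":0},
  {"claw":0,"dx":-0.0125,"dy":-0.0375,"dz":0,"wx":0,"wy":0,"wz":0},
  {"claw":0,"dx":-0.0125,"dy":-0.0375,"dz":0,"wx":0,"wy":0,"wz":0},
  {"claw":0,"dx":-0.0125,"dy":-0.0375,"dz":0,"wx":0,"wy":0,"wz":0},
  {"claw":0,"dx":-0.0125,"dy":-0.0375,"dz":0,"wx":0,"wy":0,"wz":0},
  {"claw":0,"dx":-0.0125,"dy":-0.0375,"dz":0,"wx":0,"wy":0,"wz":0},
  {"claw":0,"dx":-0.0125,"dy":-0.0375,"dz":0,"wx":0,"wy":0,"wz":0},
  {"claw":0,"dx":-0.0125,"dy":-0.0375,"dz":0,"wx":0,"wy":0,"wz":0},
  {"claw":0,"dx":-0.0125,"dy":-0.0375,"dz":0,"wx":0,"wy":0,"wz":0},
  {"claw":0,"dx":-0.0125,"dy":-0.0375,"dz":0,"wx":0,"wy":0,"wz":0},
  {"claw":0,"dx":-0.0125,"dy":-0.0375,"dz":0,"wx":0,"wy":0,"wz":0},
  {"claw":0,"dx":-0.0125,"dy":-0.0375,"dz":0,"wx":0,"wy":0,"wz":0},
  {"claw":0,"dx":-0.0125,"dy":-0.0375,"dz":0,"wx":0,"wy":0,"wz":0},
  {"claw":0,"dx":-0.0125,"dy":-0.0375,"dz":0,"wx":0,"wy":0,"wz":0},
  {"claw":0,"dx":0,"dy":0,"dz":0,"wx":0,"wy":0,"wz":0},
])

```text
t: 2.35
eef_pos: [0.4081, 0.149, 0.2299]
tool_rot: [-0.0, -0.056, 0.998, -0.0]
contact_force: [0.3, 0.2, 0.8]
gripper_width: 0.0
grasp_force: 0.0
```

>>> drive_tool([
  {"claw":0,"dx":0,"dy":0,"dz":0.03,"wx":0,"wy":0,"wz":0},
  {"claw":0,"dx":0,"dy":0,"dz":0.03,"wx":0,"wy":0,"wz":0},
  {"claw":0,"dx":0,"dy":0,"dz":0.03,"wx":0,"wy":0,"wz":0},
  {"claw":0,"dx":0,"dy":0,"dz":0.03,"wx":0,"wy":0,"wz":0},
  {"claw":0,"dx":0,"dy":0,"dz":0,"wx":0,"wy":0,"wz":0},
])

```text
t: 2.98
eef_pos: [0.4055, 0.1518, 0.1085]
tool_rot: [-0.002, -0.059, 0.998, -0.001]
contact_force: [-0.9, 0.1, 0.1]
gripper_width: -0.002
grasp_force: 0.0
```

```bash
python3 - <<'E'
from station import *
import cv2,numpy as np
p,d=read_camera("scene");cv2.imwrite("pics/s2.png",cv2.resize(p[150:290,260:430,::-1],None,fx=4,fy=4,interpolation=2))
o=get_obs();print(o["eef_pos"],o["contact_force"])
E
```

```text
[0.40657643 0.1520876  0.10974064] [ 0.3338606  -0.44754867  0.41058388]
```

View pics/s2.png

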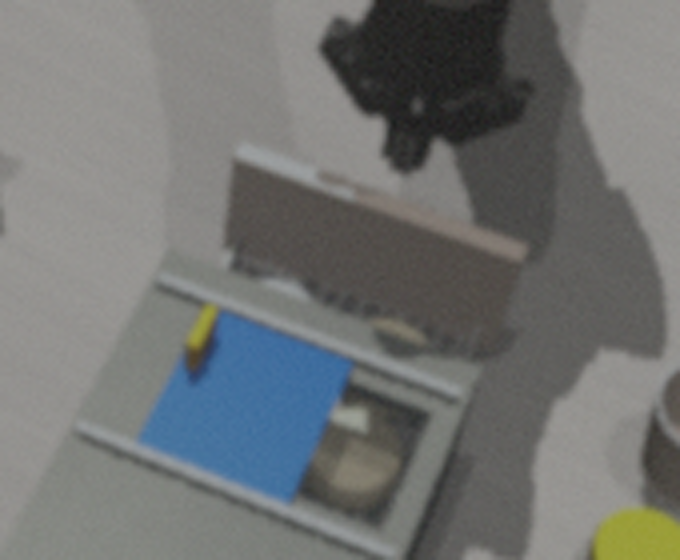

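The fingertips (400,160 in the crop) stand just in front of the panel, with clearance. Now the push.

>>> drive_tool([
  {"claw":0,"dx":-0.005,"dy":0,"dz":0,"wx":0,"wy":0,"wz":0},
  {"claw":0,"dx":-0.005,"dy":0,"dz":0,"wx":0,"wy":0,"wz":0},
  {"claw":0,"dx":-0.005,"dy":0,"dz":0,"wx":0,"wy":0,"wz":0},
  {"claw":0,"dx":-0.005,"dy":0,"dz":0,"wx":0,"wy":0,"wz":0},
  {"claw":0,"dx":-0.005,"dy":0,"dz":0,"wx":0,"wy":0,"wz":0},
  {"claw":0,"dx":-0.005,"dy":0,"dz":0,"wx":0,"wy":0,"wz":0},
  {"claw":0,"dx":-0.005,"dy":0,"dz":0,"wx":0,"wy":0,"wz":0},
  {"claw":0,"dx":-0.005,"dy":0,"dz":0,"wx":0,"wy":0,"wz":0},
  {"claw":0,"dx":-0.005,"dy":0,"dz":0,"wx":0,"wy":0,"wz":0},
  {"claw":0,"dx":-0.005,"dy":0,"dz":0,"wx":0,"wy":0,"wz":0},
  {"claw":0,"dx":-0.005,"dy":0,"dz":0,"wx":0,"wy":0,"wz":0},
  {"claw":0,"dx":-0.005,"dy":0,"dz":0,"wx":0,"wy":0,"wz":0},
  {"claw":0,"dx":-0.005,"dy":0,"dz":0,"wx":0,"wy":0,"wz":0},
  {"claw":0,"dx":-0.005,"dy":0,"dz":0,"wx":0,"wy":0,"wz":0},
  {"claw":0,"dx":-0.005,"dy":0,"dz":0,"wx":0,"wy":0,"wz":0},
  {"claw":0,"dx":-0.005,"dy":0,"dz":0,"wx":0,"wy":0,"wz":0},
  {"claw":0,"dx":-0.005,"dy":0,"dz":0,"wx":0,"wy":0,"wz":0},
  {"claw":0,"dx":-0.005,"dy":0,"dz":0,"wx":0,"wy":0,"wz":0},
])

```text
t: 5.28
eef_pos: [0.4973, 0.1627, 0.1104]
tool_rot: [0.0, -0.059, 0.998, 0.0]
contact_force: [-3.0, 0.2, 5.6]
gripper_width: -0.004
grasp_force: 2.7
```

>>> drive_tool([
  {"claw":0,"dx":-0.004,"dy":0,"dz":0,"wx":0,"wy":0,"wz":0},
  {"claw":0,"dx":-0.003,"dy":0,"dz":0,"wx":0,"wy":0,"wz":0},
  {"claw":0,"dx":-0.003,"dy":0,"dz":0,"wx":0,"wy":0,"wz":0},
])

```text
t: 5.65
eef_pos: [0.5072, 0.1638, 0.1104]
tool_rot: [0.0, -0.059, 0.998, 0.0]
contact_force: [-2.3, -0.0, 4.9]
gripper_width: 0.002
grasp_force: 2.6
```

>>> drive_tool([
  {"claw":0,"dx":-0.002,"dy":0,"dz":0,"wx":0,"wy":0,"wz":0},
  {"claw":0,"dx":-0.002,"dy":0,"dz":0,"wx":0,"wy":0,"wz":0},
  {"claw":0,"dx":-0.002,"dy":0,"dz":0,"wx":0,"wy":0,"wz":0},
])

```text
t: 6.02
eef_pos: [0.5131, 0.1645, 0.1104]
tool_rot: [0.0, -0.059, 0.998, 0.0]
contact_force: [-2.1, 0.6, 5.3]
gripper_width: 0.0
grasp_force: 2.6
```

>>> drive_tool([
  {"claw":0,"dx":-0.0015,"dy":0,"dz":0,"wx":0,"wy":0,"wz":0},
  {"claw":0,"dx":0,"dy":0,"dz":0,"wx":0,"wy":0,"wz":0},
])

```text
t: 6.28
eef_pos: [0.5148, 0.1647, 0.1104]
tool_rot: [0.0, -0.059, 0.998, 0.0]
contact_force: [-1.7, -0.1, 4.5]
gripper_width: 0.006
grasp_force: 2.2
```

>>> drive_tool([
  {"claw":0,"dx":-0.0015,"dy":0,"dz":0,"wx":0,"wy":0,"wz":0},
  {"claw":0,"dx":-0.0015,"dy":0,"dz":0,"wx":0,"wy":0,"wz":0},
])

```text
t: 6.52
eef_pos: [0.5152, 0.1648, 0.1102]
tool_rot: [-0.002, -0.059, 0.998, -0.0]
contact_force: [-10.8, -1.3, 15.1]
gripper_width: -0.0
grasp_force: 9.1
```

>>> drive_tool([
  {"claw":0,"dx":-0.0015,"dy":0,"dz":0,"wx":0,"wy":0,"wz":0},
  {"claw":0,"dx":0,"dy":0,"dz":0,"wx":0,"wy":0,"wz":0},
])

```text
t: 6.78
eef_pos: [0.5153, 0.1647, 0.1101]
tool_rot: [-0.004, -0.059, 0.998, -0.0]
contact_force: [-13.0, -1.1, 17.1]
gripper_width: -0.002
grasp_force: 10.7
```

>>> drive_tool([
  {"claw":0,"dx":0.006,"dy":0,"dz":0,"wx":0,"wy":0,"wz":0},
  {"claw":0,"dx":0.01,"dy":0,"dz":0,"wx":0,"wy":0,"wz":0},
  {"claw":0,"dx":0,"dy":-0.01,"dz":-0.03,"wx":0,"wy":0,"wz":0},
  {"claw":0,"dx":0,"dy":-0.02,"dz":-0.03,"wx":0,"wy":0,"wz":0},
  {"claw":0,"dx":0,"dy":-0.03,"dz":-0.03,"wx":0,"wy":0,"wz":0},
  {"claw":0,"dx":0,"dy":-0.03,"dz":-0.01,"wx":0,"wy":0,"wz":0},
  {"claw":0,"dx":0,"dy":0,"dz":0,"wx":0,"wy":0,"wz":0},
  {"claw":0,"dx":0,"dy":0,"dz":0,"wx":0,"wy":0,"wz":0},
])

```text
t: 7.78
eef_pos: [0.5127, 0.0742, 0.2095]
tool_rot: [-0.0, -0.059, 0.998, 0.0]
contact_force: [0.2, -0.7, -0.6]
gripper_width: -0.0
grasp_force: 0.0
```

```bash
python3 - <<'E'
from station import *
import cv2,numpy as np
p,d=read_camera("scene");cv2.imwrite("pics/s3.png",cv2.resize(p[150:350,240:440,::-1],None,fx=3,fy=3,interpolation=2))
def cloud(n,p,d):
    f=calibration(n);K=f["intrinsics"];v,u=np.mgrid[:420,:560]
    c=np.stack([(u-K[0,2])/K[0,0]*d,(v-K[1,2])/K[1,1]*d,d],-1)
    return (c-f["t"])@f["R"]
X=cloud("scene",p,d);q=p.astype(int);v,u=np.mgrid[:420,:560]
y=(u>250)&(u<400)&(v>180)&(v<360)&(d>0)&(q[...,0]-q[...,2]>70)&(q[...,1]>100)
C=np.array([.659,.178]);A=np.array([[.9931,.1175],[-.1175,.9931]])
t=X[y];t=t[t[:,2]>.14];print("tab box",len(t),A@(t[:,:2].mean(0)-C))
B=(X[...,:2]-C)@A.T
m=(d>0)&(abs(X[...,2]-.114)<.004)&(abs(B[...,1])<.085)&(B[...,0]<-.1)&(B[...,0]>-.24)
print("panel top x",m.sum(),np.percentile(B[m][:,0],[2,50,98]))
o=get_obs();print(o["eef_pos"],o["contact_force"],A@(o["eef_pos"][:2]-C))
E
```

```text
tab box 12 [-0.05949146 -0.05029428]
panel top x 50 [-0.13630436 -0.13376819 -0.13066613]
[0.51264456 0.07457268 0.20940716] [-0.12485391  0.63806821 -0.08545621] [-0.1574983  -0.08551691]
```

View pics/s3.png

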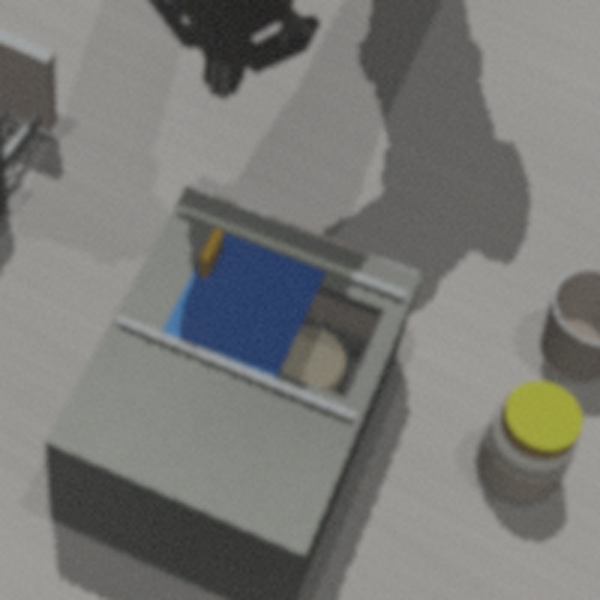

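The tray panel is flush with the box front and the vent is still open, its tab at (210,250) in the crop. Next, the fingers go beside the tab.

>>> drive_tool([
  {"claw":0,"dx":-0.025,"dy":-0.004,"dz":0,"wx":0,"wy":0,"wz":0},
  {"claw":0,"dx":-0.025,"dy":0,"dz":0,"wx":0,"wy":0,"wz":0},
  {"claw":0,"dx":-0.025,"dy":0,"dz":0,"wx":0,"wy":0,"wz":0},
  {"claw":0,"dx":-0.0225,"dy":0,"dz":0,"wx":0,"wy":0,"wz":0},
  {"claw":0,"dx":0,"dy":0,"dz":0.02,"wx":0,"wy":0,"wz":0},
  {"claw":0,"dx":0,"dy":0,"dz":0.02,"wx":0,"wy":0,"wz":0},
  {"claw":0,"dx":0,"dy":0,"dz":0,"wx":0,"wy":0,"wz":0},
  {"claw":0,"dx":0,"dy":0,"dz":0,"wx":0,"wy":0,"wz":0},
])

```text
t: 8.82
eef_pos: [0.6107, 0.0818, 0.1703]
tool_rot: [0.0, -0.059, 0.998, 0.0]
contact_force: [0.6, -0.0, 0.3]
gripper_width: -0.001
grasp_force: 0.0
```

>>> drive_tool([
  {"claw":0,"dx":0,"dy":0.005,"dz":0,"wx":0,"wy":0,"wz":0},
  {"claw":0,"dx":0,"dy":0.005,"dz":0,"wx":0,"wy":0,"wz":0},
  {"claw":0,"dx":0,"dy":0.005,"dz":0,"wx":0,"wy":0,"wz":0},
  {"claw":0,"dx":0,"dy":0.005,"dz":0,"wx":0,"wy":0,"wz":0},
  {"claw":0,"dx":0,"dy":0.005,"dz":0,"wx":0,"wy":0,"wz":0},
  {"claw":0,"dx":0,"dy":0.005,"dz":0,"wx":0,"wy":0,"wz":0},
  {"claw":0,"dx":0,"dy":0.005,"dz":0,"wx":0,"wy":0,"wz":0},
  {"claw":0,"dx":0,"dy":0.005,"dz":0,"wx":0,"wy":0,"wz":0},
])

```text
t: 9.82
eef_pos: [0.6059, 0.1212, 0.1701]
tool_rot: [0.0, -0.059, 0.998, 0.0]
contact_force: [0.4, -0.6, 0.1]
gripper_width: 0.005
grasp_force: 0.0
```

```bash
python3 - <<'E'
from station import *
import cv2,numpy as np
p,d=read_camera("scene");cv2.imwrite("pics/s4.png",cv2.resize(p[170:310,260:420,::-1],None,fx=4,fy=4,interpolation=2))
E
```

```text
(no output)
```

View pics/s4.png

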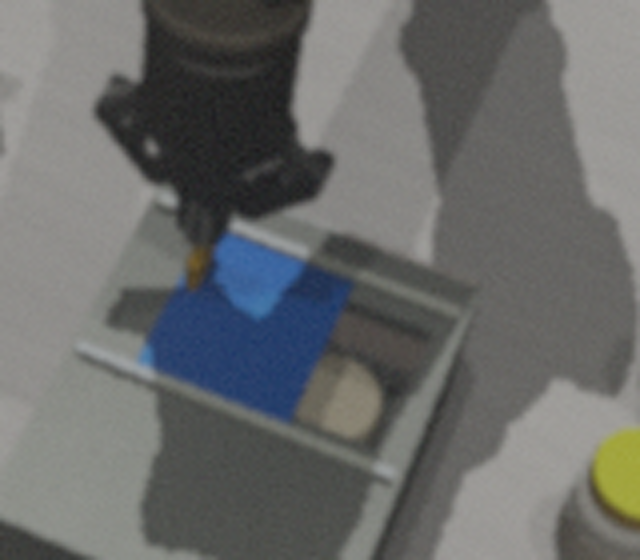

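```bash
python3 - <<'E'
from station import *
import cv2,numpy as np
p,d=read_camera("scene");f=calibration("scene");K=f["intrinsics"]
o=get_obs();e=o["eef_pos"];print(e,finger_overhang)
C=np.array([.659,.178]);A=np.array([[.9931,.1175],[-.1175,.9931]])
def proj(X):
    c=f["R"]@X+f["t"];return (K@c/c[2])[:2]
for dz in(0,-.012,-.025): 
    q=proj(e+[0,0,dz]);print(dz,q,(q-[260,170])*4)
for x in(-.0745,-.0445):
  for y in(-.054,-.046):
    for z in (.134,.160):
        w=A.T@[x,y]+C;print("tab",x,y,z,(proj(np.r_[w,z])-[260,170])*4)
v,u=np.mgrid[:420,:560]
X=(np.stack([(u-K[0,2])/K[0,0]*d,(v-K[1,2])/K[1,1]*d,d],-1)-f["t"])@f["R"]
B=(X[...,:2]-C)@A.T
for vv in range(215,246,3):
    for uu in (306,309,312): print(uu,vv,((uu-260)*4,(vv-170)*4),np.round([*B[vv,uu],X[vv,uu,2]],3),p[vv,uu])
E
```

```text
[0.60576606 0.12179554 0.17004792] 0.025
0 [310.41910387 228.86349992] [201.6764155  235.45399967]
-0.012 [310.0896477  231.96167003] [200.3585908  247.84668011]
-0.025 [309.73936156 235.25572287] [198.95744625 261.02289146]
tab -0.0745 -0.054 0.134 [201.09701401 248.74295403]
tab -0.0745 -0.054 0.16 [203.92071895 222.34087146]
tab -0.0745 -0.046 0.134 [214.30050824 253.92052723]
tab -0.0745 -0.046 0.16 [217.38542511 227.57006514]
tab -0.0445 -0.054 0.134 [179.62963928 289.69012705]
tab -0.0445 -0.054 0.16 [182.07479734 263.68801472]
tab -0.0445 -0.046 0.134 [192.99246277 295.0209703 ]
tab -0.0445 -0.046 0.16 [195.70527005 269.07503844]
306 215 (184, 180) [-0.043 -0.057  0.237] [38 41 41]
309 215 (196, 180) [-0.05  -0.053  0.232] [33 35 36]
312 215 (208, 180) [-0.043 -0.044  0.245] [36 38 34]
306 218 (184, 192) [-0.048 -0.058  0.221] [46 45 42]
309 218 (196, 192) [-0.049 -0.052  0.222] [39 40 38]
312 218 (208, 192) [-0.049 -0.045  0.227] [35 33 39]
306 221 (184, 204) [-0.052 -0.059  0.204] [46 45 46]
309 221 (196, 204) [-0.049 -0.051  0.211] [49 51 47]
312 221 (208, 204) [-0.048 -0.0
[... 605 characters left out ...]
5]
312 233 (208, 252) [-0.064 -0.046  0.15 ] [66 62 60]
306 236 (184, 264) [-0.065 -0.06   0.127] [96 93 82]
309 236 (196, 264) [-0.047 -0.047  0.16 ] [96 78 41]
312 236 (208, 264) [-0.065 -0.046  0.137] [48 49 55]
306 239 (184, 276) [-0.047 -0.053  0.144] [79 85 95]
309 239 (196, 276) [-0.047 -0.046  0.15 ] [68 58 39]
312 239 (208, 276) [-0.059 -0.043  0.135] [40 53 80]
306 242 (184, 288) [-0.045 -0.052  0.137] [55 65 91]
309 242 (196, 288) [-0.05  -0.047  0.132] [53 59 81]
312 242 (208, 288) [-0.051 -0.04   0.137] [37 56 94]
306 245 (184, 300) [-0.04  -0.049  0.133] [ 44  66 106]
309 245 (196, 300) [-0.041 -0.043  0.135] [ 42  64 106]
312 245 (208, 300) [-0.046 -0.038  0.133] [ 44  64 106]
```

The force stayed near zero and the depth shows the closed fingertips ending at about z = 0.17. So they are level with the TCP, and they passed over the tab without touching it. I'll back out and go lower, checking contact.

>>> drive_tool([
  {"claw":0,"dx":0,"dy":-0.015,"dz":-0.005,"wx":0,"wy":0,"wz":0},
  {"claw":0,"dx":0,"dy":-0.015,"dz":0,"wx":0,"wy":0,"wz":0},
  {"claw":0,"dx":0,"dy":-0.01,"dz":0,"wx":0,"wy":0,"wz":0},
  {"claw":0,"dx":0,"dy":0,"dz":0.01,"wx":0,"wy":0,"wz":0},
  {"claw":0,"dx":0,"dy":0,"dz":0.008,"wx":0,"wy":0,"wz":0},
  {"claw":0,"dx":0,"dy":0,"dz":0.005,"wx":0,"wy":0,"wz":0},
  {"claw":0,"dx":0,"dy":0,"dz":0,"wx":0,"wy":0,"wz":0},
])

```text
t: 10.8
eef_pos: [0.6101, 0.0816, 0.1513]
tool_rot: [-0.001, -0.059, 0.998, -0.0]
contact_force: [-0.1, 0.2, -0.7]
gripper_width: 0.003
grasp_force: 0.0
```

>>> drive_tool([
  {"claw":0,"dx":0,"dy":0,"dz":0.003,"wx":0,"wy":0,"wz":0},
  {"claw":0,"dx":0,"dy":0,"dz":0,"wx":0,"wy":0,"wz":0},
])

```text
t: 11.05
eef_pos: [0.6105, 0.0813, 0.149]
tool_rot: [-0.0, -0.059, 0.998, 0.0]
contact_force: [0.3, -0.1, 0.5]
gripper_width: 0.003
grasp_force: 0.0
```

>>> drive_tool([
  {"claw":0,"dx":0,"dy":0.005,"dz":0,"wx":0,"wy":0,"wz":0},
  {"claw":0,"dx":0,"dy":0.005,"dz":0,"wx":0,"wy":0,"wz":0},
  {"claw":0,"dx":0,"dy":0.005,"dz":0,"wx":0,"wy":0,"wz":0},
  {"claw":0,"dx":0,"dy":0.005,"dz":0,"wx":0,"wy":0,"wz":0},
  {"claw":0,"dx":0,"dy":0.005,"dz":0,"wx":0,"wy":0,"wz":0},
  {"claw":0,"dx":0,"dy":0.005,"dz":0,"wx":0,"wy":0,"wz":0},
  {"claw":0,"dx":0,"dy":0.005,"dz":0,"wx":0,"wy":0,"wz":0},
  {"claw":0,"dx":0,"dy":0.005,"dz":0,"wx":0,"wy":0,"wz":0},
])

```text
t: 12.05
eef_pos: [0.6059, 0.121, 0.1491]
tool_rot: [0.0, -0.059, 0.998, -0.0]
contact_force: [0.3, -1.1, -0.6]
gripper_width: 0.002
grasp_force: 0.7
```

```bash
python3 - <<'E'
from station import *
import cv2,numpy as np
p,d=read_camera("scene");cv2.imwrite("pics/s5.png",cv2.resize(p[170:310,260:420,::-1],None,fx=4,fy=4,interpolation=2))
print(get_obs()["contact_force"])
E
```

```text
[ 0.15369075 -0.59800603  0.8929785 ]
```

View pics/s5.png

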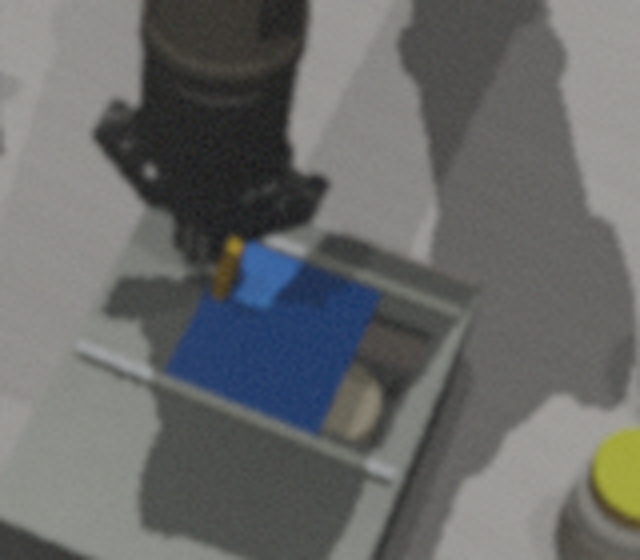

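The tab is now moving with the fingers (tab at (228,268), finger behind it at (195,245)). I'll keep pushing.

>>> drive_tool([
  {"claw":0,"dx":0,"dy":0.004,"dz":0,"wx":0,"wy":0,"wz":0},
  {"claw":0,"dx":0,"dy":0.004,"dz":0,"wx":0,"wy":0,"wz":0},
  {"claw":0,"dx":0,"dy":0.004,"dz":0,"wx":0,"wy":0,"wz":0},
  {"claw":0,"dx":0,"dy":0.004,"dz":0,"wx":0,"wy":0,"wz":0},
  {"claw":0,"dx":0,"dy":0.004,"dz":0,"wx":0,"wy":0,"wz":0},
  {"claw":0,"dx":0,"dy":0.003,"dz":0,"wx":0,"wy":0,"wz":0},
  {"claw":0,"dx":0,"dy":0.003,"dz":0,"wx":0,"wy":0,"wz":0},
])

```text
t: 12.98
eef_pos: [0.6028, 0.1469, 0.1491]
tool_rot: [-0.0, -0.059, 0.998, -0.0]
contact_force: [-0.2, -0.9, -0.3]
gripper_width: 0.003
grasp_force: 0.6
```

>>> drive_tool([
  {"claw":0,"dx":0,"dy":0.002,"dz":0,"wx":0,"wy":0,"wz":0},
  {"claw":0,"dx":0,"dy":0.002,"dz":0,"wx":0,"wy":0,"wz":0},
  {"claw":0,"dx":0,"dy":0.002,"dz":0,"wx":0,"wy":0,"wz":0},
])

```text
t: 13.35
eef_pos: [0.6021, 0.1527, 0.1491]
tool_rot: [-0.0, -0.059, 0.998, 0.0]
contact_force: [-0.7, -1.1, 0.5]
gripper_width: 0.002
grasp_force: 0.6
```

>>> drive_tool([
  {"claw":0,"dx":0,"dy":0.002,"dz":0,"wx":0,"wy":0,"wz":0},
  {"claw":0,"dx":0,"dy":0.002,"dz":0,"wx":0,"wy":0,"wz":0},
  {"claw":0,"dx":0,"dy":0.002,"dz":0,"wx":0,"wy":0,"wz":0},
])

```text
t: 13.72
eef_pos: [0.6014, 0.1587, 0.1491]
tool_rot: [-0.0, -0.059, 0.998, 0.0]
contact_force: [0.4, -1.4, 0.3]
gripper_width: -0.0
grasp_force: 0.6
```

>>> drive_tool([
  {"claw":0,"dx":0,"dy":0.002,"dz":0,"wx":0,"wy":0,"wz":0},
  {"claw":0,"dx":0,"dy":0.002,"dz":0,"wx":0,"wy":0,"wz":0},
])

```text
t: 13.98
eef_pos: [0.6009, 0.1626, 0.1491]
tool_rot: [-0.0, -0.059, 0.998, -0.0]
contact_force: [-0.2, -4.4, -0.4]
gripper_width: -0.001
grasp_force: 2.2
```

>>> drive_tool([
  {"claw":0,"dx":0,"dy":0.002,"dz":0,"wx":0,"wy":0,"wz":0},
  {"claw":0,"dx":0,"dy":0.002,"dz":0,"wx":0,"wy":0,"wz":0},
])

```text
t: 14.22
eef_pos: [0.6009, 0.163, 0.1491]
tool_rot: [-0.0, -0.057, 0.998, -0.002]
contact_force: [0.9, -10.9, 1.6]
gripper_width: -0.005
grasp_force: 5.3
```

```bash
python3 - <<'E'
from station import *
import cv2,numpy as np
p,d=read_camera("scene");cv2.imwrite("pics/s6.png",cv2.resize(p[170:310,260:420,::-1],None,fx=4,fy=4,interpolation=2))
print(get_obs()["contact_force"])
E
```

```text
[ 0.61817642 -9.2697603   0.90473372]
```

View pics/s6.png

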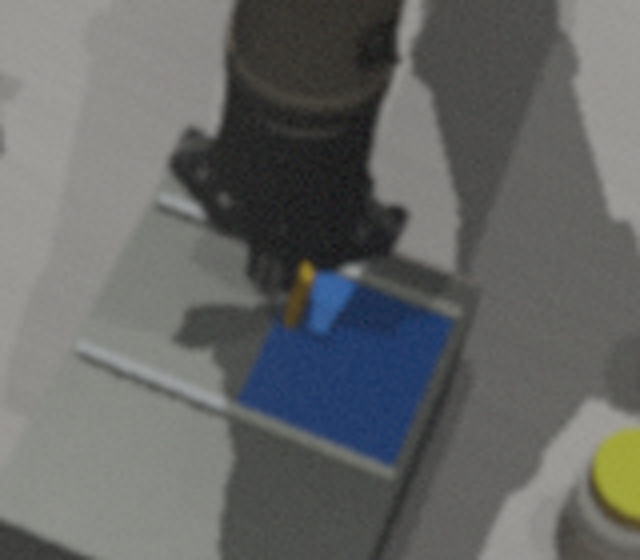

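The vent is against its stop: the blue plate covers the opening and the force has risen to 10 N. I'll retreat and check.

>>> drive_tool([
  {"claw":0,"dx":0,"dy":-0.006,"dz":0,"wx":0,"wy":0,"wz":0},
  {"claw":0,"dx":0,"dy":-0.01,"dz":0,"wx":0,"wy":0,"wz":0},
  {"claw":0,"dx":0,"dy":0,"dz":-0.03,"wx":0,"wy":0,"wz":0},
  {"claw":0,"dx":0,"dy":0,"dz":-0.04,"wx":0,"wy":0,"wz":0},
  {"claw":0,"dx":0.03,"dy":0,"dz":-0.03,"wx":0,"wy":0,"wz":0},
  {"claw":0,"dx":0.04,"dy":0,"dz":0,"wx":0,"wy":0,"wz":0},
  {"claw":0,"dx":0.04,"dy":0,"dz":0,"wx":0,"wy":0,"wz":0},
  {"claw":0,"dx":0,"dy":0,"dz":0,"wx":0,"wy":0,"wz":0},
  {"claw":0,"dx":0,"dy":0,"dz":0,"wx":0,"wy":0,"wz":0},
])

```text
t: 15.4
eef_pos: [0.4939, 0.1381, 0.2496]
tool_rot: [0.001, -0.059, 0.998, 0.0]
contact_force: [0.2, 0.6, 0.2]
gripper_width: -0.002
grasp_force: 0.0
```

```bash
python3 - <<'E'
from station import *
import cv2,numpy as np
p,d=read_camera("scene");cv2.imwrite("pics/s7.png",cv2.resize(p[120:350,100:460,::-1],None,fx=2.2,fy=2.2,interpolation=2))
o=get_obs();print(o["t"],o["eef_pos"],o["contact_force"])
E
```

```text
15.45 [0.49415554 0.1380736  0.24941716] [ 0.2753796  -0.22230784  0.40459042]
```

View pics/s7.png

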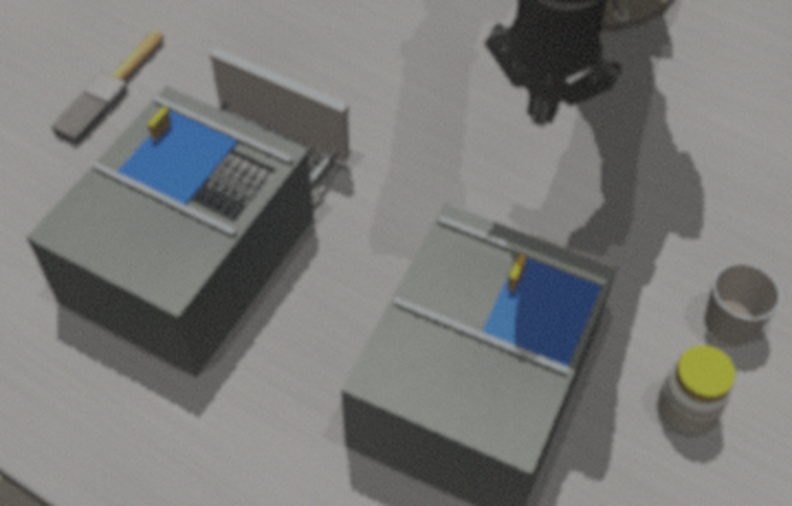

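The tray is home, the vent is shut (plate at (550,310)), everything else is untouched, and the arm is clear.

```bash
python3 -c "
from station import *
print(hand_in())"
```

```text
the job is handed in; nothing more can be done
None
```

I pushed the cheese tray home and then shut the vent, each until it met its hard stop, with the empty box, mould, jar and brush left as they were; the job is handed in, but no verdict came back.

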